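# Free the screening can from its choke

## Task

Take the round aluminium screening can off the heavy iron choke core it is bayonet-locked to, leaving the core seated in its square nest on the brass plate: the catches inside cannot be seen, so turn the can anticlockwise (seen from above), feeling with light lifts, until it comes free by itself. Then set the can down upright, mouth still downward, near the middle of the cork mat, lowering it until it rests there before you let go. Leave the amber valve, the wooden knob and the test prod where they are.

Things in the scene. Friction and masses are not known exactly. Their poses are not given: they have to be found in the camera images.
- can_mid (a point): Aluminium screening can: round, 55 mm across, 62 mm tall, flat closed top, open mouth down, about 90 g. The point is on its axis half-way up, z up. It starts standing on the core's flange, hiding the core, its rim 12 mm above the cart top. Turned anticlockwise from its start it lifts straight off within a window about 0.35 rad wide, whose middle lies at a hidden 0.35 to 1.5 rad; no end stops.
- can_mouth (a point): Centre of the can's mouth (rim underside). Inside, 2 to 6 mm above the rim, an inward lip in three segments catches under three hidden lugs of the core. While locked the can has 3 mm of free lift, within which it turns easily; lifted farther it pulls the core up. Free, it is past the lugs once raised 12 mm and clear of the core at 50 mm. The lugs' angle varies and follows from no pose given.
- core: Iron choke core, loose, weight 5 to 7 N: flange 64 x 64 x 8 mm, 30 mm post with copper winding up to 50 mm above its underside. Origin at the centre of the underside, x and y along the flange's sides. The flange lies in the nest with 1 mm play, so it cannot turn; only its weight holds it down. It must stay in the nest: not be raised or shifted by 8 mm, even for a moment.
- plate: Brass plate 120 x 120 x 4 mm fixed to the cart, with a square nest of four 7 mm high dark steel walls (rim 11 mm above the cart) in its middle. Origin at the centre of the underside, on the cart top, z up, x and y along the plate's sides.
- mat: Cork mat 120 x 120 x 3 mm, fixed to the cart. Origin at the centre of the underside, z up.
- valve: Amber glass valve, a bystander standing on its black base, 38 mm in diameter, 85 mm tall. Origin at the centre of the underside.
- knob: Varnished wooden cabinet knob, a bystander, 42 mm in diameter, 24 mm tall. Origin at the centre of the underside.
- prod: Chromed test prod with black bakelite grip, a bystander lying flat, 155 mm long, 20 mm wide, 18 mm high. Origin on the underside 2.5 mm behind the front end of the grip; x points to its tip.
- lamp: Bayonet lamp socket with a frosted bulb on a small 70 x 70 mm brass plate, fixed to the cart, 74 mm tall; not needed, keep clear. Origin at the centre of the underside.
Things that resemble listed ones, but are neither listed nor needed, are in the scene too. What is shaped like the core but blue or green is not meant.

How it is judged:
On the way, in this order (a step that is already met when the one before it is completed fails the run):
1. the can is free: raised at least 36 mm off its seat on the core while the core stays in its nest (z of can_mid in the frame of core above 0.075 m and distance of core from where it was at the start of the episode below 0.008 m), for 0.1 s.
2. the can stands upright on the cork mat while the fingers still hold it (contact force between can and mat above 0.2 N and contact force between the fingers and can above 0.5 N and angle between can_mid's own z axis and vertical below 0.15 rad), for 0.06 s.
At the end, for the whole second after the job is handed in: The can stands at rest and upright, mouth down, on the cork mat with its axis within 30 mm of the mat's centre; the core lies flat and fully down in its nest (within 4 mm of where it began); valve, knob and prod are within 20 mm of where they began (horizontal distance between can_mid and mat below 0.03 m and height (world z) of can_mid between 0.03 and 0.038 m and angle between can_mid's own z axis and vertical below 0.06 rad and linear speed of can below 0.02 m/s and distance of core from where it was at the start of the episode below 0.004 m and angle between core's own z axis and vertical below 0.05 rad and distance of each of valve, knob, prod from where it was at the start of the episode below 0.02 m); the robot touches nothing.
It fails at once if the core is dragged up or out of its nest (moved 8 mm or more) (distance of core from where it was at the start of the episode above 0.008 m).
It fails at once if the amber valve is tipped over (angle between valve's own z axis and vertical above 0.5 rad).
It fails at once if a bystander is pushed more than 20 mm (distance of any of valve, knob, prod from where it was at the start of the episode above 0.02 m).
It also fails if it takes over 61 s, if anything falls off the work surface, if the arm or the gripper's body presses on something with over 40 N, if the wrist force passes 120 N, or if a joint passes its speed limit or range.

## Robot

A 7-joint arm with a two-finger parallel gripper is mounted at the origin on the work surface. World frame = base frame: x ahead of the robot, y to its left, z up, the work surface at z = 0. Lengths are in m, angles in rad, forces in N, time in s.
With the tool pointing down it reaches from about 0.35 to 0.9 m from the base axis. Payload 7.2 kg.
Tool frame: the origin (TCP) lies between the finger pads; the fingertips stand manip.tips_ahead ahead of it and the grasp point (between the pads) lies 5 mm behind it (manip.tips_ahead is the distance from the TCP to the fingertips, in m); z points along the fingers, y is the line along which they close (so a half turn about z gives the same grasp; the last joint's range is limited). The gripper opens to 85 mm and grips with 20 to 120 N. Pads are 22 mm wide; open, the fingers measure 114 mm over their backs; the gripper's body (76 mm by 85 mm) begins 54 mm behind the grasp point. The pads swing forward as they close: fully open they stand 13 mm farther back than shut.
Start: joints at [-1.256, 0.411, -0.013, 1.596, 0.006, 1.134, -0.082], TCP at [0.233, 0.58, 0.245] pointing down, gripper open.
Joint ranges: [-2.95, 2.95], [-0.29, 1.99], [-1.47, 1.44], [0.14, 2.54], [-1.03, 4.17], [0.13, 1.85], [-2.86, 2.86]. Speed limits (rad/s): [2.39, 2.39, 3.01, 3.01, 3.14, 3.14, 3.14].

## Interface

Orientations are given as a rotation vector (axis times angle).
In Python, from plant import manip, imaging, order gives the robot as it stands.
- The arm moves only by the tool carry_out, never from a script. Its argument "steps" is text: rows parted by semicolons, each of 4 numbers parted by spaces: the shift along the tool's x, y, z scaled (see below), then the turn about the tool's z scaled (see below). In form: x y z roll; .... A call has 1 to 5 rows; each row shifts and turns the commanded pose from where the row before left it, along the tool's axes as they then stand; what a row does not reach is not made up. The controller multiplies each number of a shift by 0.05 m and each number of a turn by 0.1 rad. A row lasts 1/10 s, in which the tool goes at most 50 mm and 8.59 degrees, less where a joint would pass 70% of its speed; a pose out of reach is approached as far as the arm can. A call with a number of a shift or a turn outside -1 to 1 is refused whole. A call with a gripper value outside its range is refused whole. "claw" is the opening, from -1 (shut) to 1 (fully open), set as the call begins (left out, the last holds). The fingers move at their own pace and stop on an object; "force" is the grip in N (left out, the last holds). Time passes only in rows, so rows that do not move let the fingers close. It gives the time, the measured TCP pose, the force, the opening and the grip force at its end, in the units of the state.
- manip.get_state(): the state, without advancing time (a new reading comes with each control period).
- imaging.read_camera(name): name is "side" or "top" or "wrist"; returns (picture, depth): 384x512x3 uint8, blue, green, red; 384x512 float32, m along the optical axis (not along the pixel's ray), 0 where there is no reading.
- imaging.camera_params(name): a dict with "mtx" (3x3 intrinsics, pixels), "R" (3x3) and "t" (3): a world point X has camera coordinates R X + t. Camera axes: x right, y down, z forward; pixel columns grow to the right and rows downward; lengths in m; the calibration is good to about 2 mm. A picture is of the moment at which its call begins: read the wrist's pose just before it. camera_params takes no time and is no camera call; for the wrist camera it gives the pose at the moment of the call.
- order.sign_off(): hands the job in; it is judged then, once.
The state is a dict: "time_s": time; "joints": joint angles; "dq": joint speeds; "effort": joint torques, N m; "eef_pos": TCP position; "eef_rot": TCP orientation; "contact_force": force on the tool from outside, world axes, zero at the start; "wrist_torque": the same for the moment, N m; "gripper_width": finger opening in m; "grasp_force": force on a finger pad.
Only numpy, scipy, OpenCV 4.12 (cv2) and the standard library are available. Lean on these libraries where they do the work, as an engineer would, in place of code of your own. Each camera call takes 0.05 s, during which the arm holds its last target. There are 200 camera calls.

## Working session

There is one attempt and no reset: what is moved stays moved. The work goes in short steps, Python scripts to look and compute and a tool call to move; the robot and the scene stay as the last step left them, time stands still between calls to the robot, and variables do not carry over. Pictures are saved under pics/ and viewed, at most 10 in all, crops included, and the job is handed in when it is done.

Besides the shell and the picture viewer there is one more tool, called after "Request:" as a command line: name --argument value ..., lists and objects as JSON in quotes. carry_out: Moves the arm, as the interface text tells. Its arguments: {"type":"object","properties":{"steps":{"type":"string"},"claw":{"type":"number"},"force":{"type":"number"}},"required":["steps"]}

```bash
mkdir -p pics; ls; python3 - <<'E'
from plant import manip, imaging
import cv2,numpy as np
s=manip.get_state();print(s, manip.tips_ahead)
for n in("top","side"):
    p,d=imaging.read_camera(n);cv2.imwrite(f"pics/{n}0.png",p);np.save(f"pics/{n}0.npy",d)
    c=imaging.camera_params(n);print(n,c)
E
```

```text
pics
{'time_s': 0.0, 'joints': array([-1.25623246,  0.41189578, -0.01270636,  1.59707603,  0.00562194,
        1.13431599, -0.08218908]), 'dq': array([ 3.79589645e-04,  8.38974641e-04, -1.70049125e-03, -9.06811458e-04,
        1.29095340e-05,  7.14084186e-04, -1.54729546e-03]), 'effort': array([ 1.52150765e-04, -6.00622559e+01,  6.82064407e-01, -2.99414241e+01,
        1.38163127e-02,  1.05609308e-02,  3.04361869e-09]), 'eef_pos': array([0.23329186, 0.57929409, 0.24444258]), 'eef_rot': array([-5.97485256e-01, -3.08407172e+00,  2.59170531e-03]), 'contact_force': array([0.65681291, 0.57232598, 1.38583721]), 'wrist_torque': array([ 0.02898602, -0.06357555,  0.00576919]), 'grasp_force': 0.0, 'gripper_width': 0.0853169680869017} 0.014
top {'mtx': array([[436.1881622 ,   0.        , 261.06544664],
       [  0.        , 436.1881622 , 192.18634417],
       [  0.        ,   0.        ,   1.        ]]), 'R': array([[ 0.01901863, -0.99979152,  0.00743068],
       [-0.99464155, -0.01967499, -0.1014942 ],
       [ 0.10161924, -0.00546058, -0.99480838]]), 't': array([0.07122634, 0.57651398, 0.9268697 ])}
side {'mtx': array([[498.64878633,   0.        , 245.7417547 ],
       [  0.        , 498.64878633, 188.26269878],
       [  0.        ,   0.        ,   1.        ]]), 'R': array([[ 0.94875787, -0.31503715, -0.02470023],
       [-0.20028367, -0.53902426, -0.81813159],
       [ 0.24442782,  0.78115584, -0.57450031]]), 't': array([-0.51125619,  0.20526113,  0.93734644])}
```

View pics/top0.png

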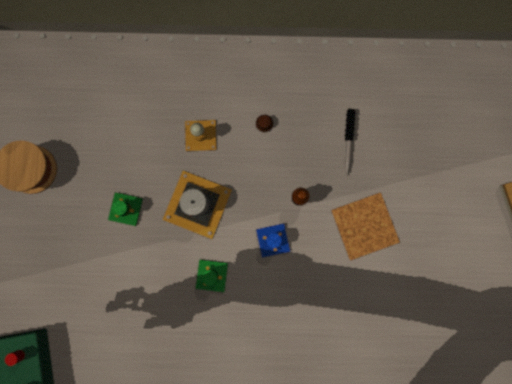

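View pics/side0.png

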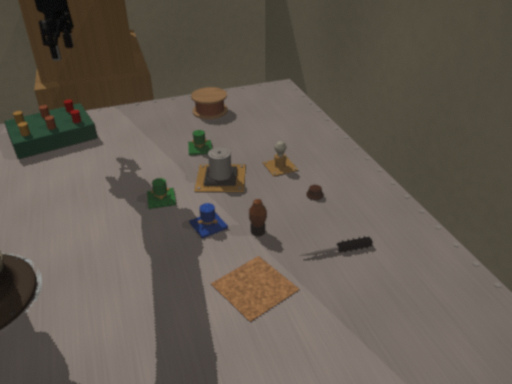

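The top view shows the can at (192,202) on the plate, mat centre at (366,226), valve (300,196), knob (264,123), prod (350,130) and lamp (200,135). The side view agrees.

```bash
cat > h.py <<'E'
from plant import manip, imaging
import cv2,numpy as np
from scipy.spatial.transform import Rotation as Ro
def ray(c,u,v,z):
    "pixel -> world point at height z"
    d=c["R"].T@np.linalg.solve(c["mtx"],[u,v,1]); o=-c["R"].T@c["t"]
    return o+d*(z-o[2])/d[2]
def cloud(c,d):
    v,u=np.mgrid[:d.shape[0],:d.shape[1]]
    P=np.stack([u,v,np.ones_like(u)],-1)@np.linalg.inv(c["mtx"]).T*d[...,None]
    return (P-c["t"])@c["R"]
def goto(xyz,yaw=0):
    "shift (tool axes, units of 0.05 m) to reach xyz"
    s=manip.get_state();R=Ro.from_rotvec(s["eef_rot"]).as_matrix()
    print("pos",s["eef_pos"].round(4),"yaw(tool x)",np.arctan2(R[1,0],R[0,0]).round(3),"tilt",R[:,2].round(3),"j7",s["joints"][6].round(3),"F",s["contact_force"].round(2),"T",s["wrist_torque"].round(3),"t",s["time_s"])
    print("need",(R.T@(np.array(xyz)-s["eef_pos"])/0.05).round(2))
E
python3 - <<'E'
from h import *
ct=imaging.camera_params("top");d=np.load("pics/top0.npy");P=cloud(ct,d)
for n,u,v,z in[("can",192.5,202,.074),("mat",366,226,.003),("valve",300,196,.08),("knob",264,123,.02),("prod",350,125,.015),("lamp",197,131,.07),("blue",273,240,.03)]:
    print(n,ray(ct,u,v,z).round(4),P[int(v),int(u)].round(4))
cs=imaging.camera_params("side");ds=np.load("pics/side0.npy");Q=cloud(cs,ds)
for n,u,v,z in[("can",220,153,.074),("mat",255,287,.003),("valve",258,203,.085),("lamp",280,145,.07)]:
    print("side",n,ray(cs,u,v,z).round(4),Q[v,u].round(4))
m=(abs(P[...,2]-.074)<.006)&(np.hypot(P[...,0]-ray(ct,192,202,.074)[0],P[...,1]-ray(ct,192,202,.074)[1])<.04)
pts=P[m][:,:2].astype(np.float32);print("top disc",cv2.minEnclosingCircle(pts),pts.mean(0),P[m][:,2].mean())
m=(abs(Q[...,2]-.074)<.004)&(np.hypot(*(Q[...,:2]-pts.mean(0)).transpose(2,0,1))<.04)
q=Q[m][:,:2].astype(np.float32);print("side disc",cv2.minEnclosingCircle(q),q.mean(0))
goto([*pts.mean(0),.2])
E
```

```text
can [0.5471 0.2249 0.074 ] [0.5467 0.2252 0.0789]
mat [ 0.5063 -0.154   0.003 ] [ 0.5063 -0.1545  0.0009]
valve [0.5635 0.0018 0.08  ] [0.5633 0.0019 0.0814]
knob [0.7325 0.0787 0.02  ] [0.7315 0.0788 0.0236]
prod [ 0.7332 -0.116   0.015 ] [ 0.7328 -0.1156  0.0167]
lamp [0.6988 0.2212 0.07  ] [0.6979 0.2207 0.0739]
blue [0.4714 0.0546 0.03  ] [0.4715 0.0553 0.0512]
side can [0.5491 0.2222 0.074 ] [0.5485 0.2197 0.0755]
side mat [ 0.5055 -0.1559  0.003 ] [ 0.5055 -0.156   0.0031]
side valve [ 0.563  -0.0131  0.085 ] [ 0.5647 -0.0083  0.0812]
side lamp [0.7008 0.2129 0.07  ] [0.7019 0.2156 0.0683]
top disc ((0.5470506548881531, 0.22420744597911835), 0.02744307927787304) [0.54702663 0.22416925] 0.07502998413686941
side disc ((0.5470369458198547, 0.2229398638010025), 0.028945347294211388) [0.5454244  0.22073407]
pos [0.2334 0.5793 0.2445] yaw(tool x) 2.759 tilt [-0.    -0.001 -1.   ] j7 -0.082 F [0.34 0.05 0.17] T [ 0.01  -0.016  0.043] t 0.1
need [-8.47 -4.24  0.9 ]
```

Request:
carry_out --steps "-0.8 -0.4 0 0;-0.8 -0.4 0 0;-0.8 -0.4 0 0;-0.8 -0.4 0 0;-0.8 -0.4 0 0" --claw 1 --force 20

```text
time_s: 0.6
eef_pos: [0.3824, 0.4106, 0.245]
eef_rot: [-0.597, -3.084, 0.001]
contact_force: [0.6, -0.1, 0.9]
gripper_width: 0.0858
grasp_force: 0.0
```

Request:
carry_out --steps "-0.8 -0.4 0 0;-0.8 -0.4 0 0;-0.8 -0.4 0 0;-0.8 -0.4 0 0;0 0 0 0"

```text
time_s: 1.1
eef_pos: [0.5045, 0.2714, 0.2451]
eef_rot: [0.612, 3.079, -0.004]
contact_force: [0.1, -0.3, -0.0]
gripper_width: 0.0851
grasp_force: 0.0
```

```bash
python3 - <<'E'
from h import *
goto([.547,.224,.2]);print(manip.get_state()["joints"])
c=imaging.camera_params("wrist");p,d=imaging.read_camera("wrist");cv2.imwrite("pics/w0.png",p);np.save("pics/w0.npy",d)
P=cloud(c,d)
m=(abs(P[...,2]-.074)<.006)&(np.hypot(P[...,0]-.547,P[...,1]-.224)<.04)
pts=P[m][:,:2].astype(np.float32);print(m.sum(),cv2.minEnclosingCircle(pts) if m.any() else 0,P[m].mean(0))
E
```

```text
pos [0.5045 0.2714 0.2451] yaw(tool x) 2.749 tilt [ 0.002 -0.003 -1.   ] j7 0.645 F [ 0.08 -0.26 -0.03] T [-0.004  0.005  0.006] t 1.1
need [-1.15 -0.55  0.91]
[-0.69707771  0.32112386  0.14925193  1.7352044  -0.04869317  1.08912394
  0.64544362]
1970 ((0.5466148257255554, 0.22452981770038605), 0.027708694338798523) [0.54528229 0.22569033 0.07468057]
```

View pics/w0.png

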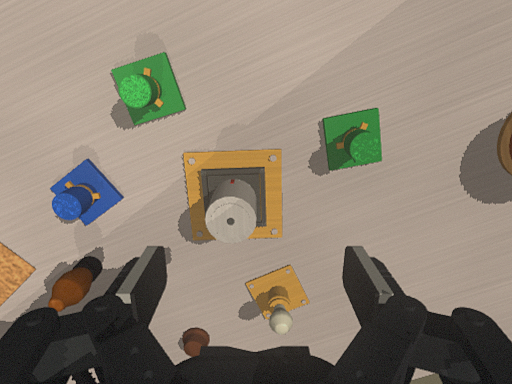

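The wrist view shows the can at (231,220) on the plate, with the centre confirmed to about 0.5 mm. Next I'll move over it and pre-turn clockwise to leave wrist range.

Request:
carry_out --steps "-0.58 -0.27 0 0;-0.57 -0.27 0 0;0 0 0.3 1;0 0 0.3 1;0 0 0.3 1"

```text
time_s: 1.65
eef_pos: [0.5426, 0.233, 0.1994]
eef_rot: [-1.056, -2.958, -0.0]
contact_force: [-0.4, 0.4, 0.4]
gripper_width: 0.0854
grasp_force: 0.0
```

Request:
carry_out --steps "0 0 0 1;0 0 0 1;0 0 0 1;0 0 0 1;0 0 0 1"

```text
time_s: 2.15
eef_pos: [0.5423, 0.2334, 0.1999]
eef_rot: [-1.754, -2.605, 0.001]
contact_force: [-0.3, 0.3, -0.9]
gripper_width: 0.0855
grasp_force: 0.0
```

Request:
carry_out --steps "0 0 0 1;0 0 0 1;0 0 0 0;0 0 0 0"

```text
time_s: 2.55
eef_pos: [0.5427, 0.2328, 0.2]
eef_rot: [-1.997, -2.424, 0.001]
contact_force: [-0.6, -0.7, 0.1]
gripper_width: 0.0854
grasp_force: 0.0
```

```bash
python3 - <<'E'
from h import *
goto([.5468,.2243,.2])
c=imaging.camera_params("wrist");p,d=imaging.read_camera("wrist")
P=cloud(c,d)
m=(abs(P[...,2]-.074)<.006)&(np.hypot(P[...,0]-.547,P[...,1]-.224)<.04)
pts=P[m][:,:2].astype(np.float32);print(m.sum(),cv2.minEnclosingCircle(pts) if m.any() else 0,P[m].mean(0))
goto([.5468,.2243,.045])
E
```

```text
pos [0.5427 0.2328 0.2   ] yaw(tool x) 1.763 tilt [-0.001  0.    -1.   ] j7 -0.138 F [-0.59 -0.68  0.12] T [-0.02  -0.031  0.024] t 2.55
need [-0.18  0.05  0.  ]
2950 ((0.5470656156539917, 0.22429843246936798), 0.027530349791049957) [0.54652853 0.22574094 0.07470514]
pos [0.5429 0.2326 0.2001] yaw(tool x) 1.763 tilt [-0.  0. -1.] j7 -0.138 F [ 0.64 -1.29 -0.65] T [-0.009 -0.041  0.018] t 2.6
need [-0.18  0.05  3.1 ]
```

Request:
carry_out --steps "-0.18 0.05 0 0;0 0 0.8 0;0 0 0.8 0;0 0 0 0"

```text
time_s: 3.0
eef_pos: [0.5446, 0.2215, 0.1158]
eef_rot: [-2.0, -2.418, 0.013]
contact_force: [-0.9, 0.3, 0.3]
gripper_width: 0.0856
grasp_force: 0.0
```

```bash
python3 - <<'E'
from h import *
goto([.547,.2243,.045])
E
```

```text
pos [0.5446 0.2215 0.1158] yaw(tool x) 1.759 tilt [-0.008 -0.004 -1.   ] j7 -0.083 F [-0.85  0.31  0.33] T [ 0.025  0.035 -0.017] t 3.0
need [0.05 0.07 1.41]
```

Request:
carry_out --steps "0.05 0.07 0 0;0 0 0.4 0;0 0 0.4 0;0 0 0.3 0;0 0 0 0"

```text
time_s: 3.5
eef_pos: [0.5505, 0.2266, 0.065]
eef_rot: [-2.002, -2.42, 0.001]
contact_force: [0.3, -0.3, 0.5]
gripper_width: 0.0851
grasp_force: 0.0
```

```bash
python3 - <<'E'
from h import *
goto([.547,.2243,.045])
E
```

```text
pos [0.5505 0.2266 0.065 ] yaw(tool x) 1.759 tilt [-0.001 -0.    -1.   ] j7 -0.059 F [ 0.3  -0.29  0.52] T [0.034 0.019 0.004] t 3.5
need [-0.03 -0.08  0.4 ]
```

Request:
carry_out --steps "0 0 0.2 0;0 0 0.2 0;0 0 0 0;0 0 0 0;0 0 0 0"

```text
time_s: 4.0
eef_pos: [0.5508, 0.2266, 0.0456]
eef_rot: [2.003, 2.42, 0.001]
contact_force: [0.4, 0.3, 0.2]
gripper_width: 0.0852
grasp_force: 0.0
```

```bash
python3 - <<'E'
from h import *
goto([.547,.2243,.045])
E
```

```text
pos [0.5508 0.2266 0.0456] yaw(tool x) 1.759 tilt [ 0.  0. -1.] j7 -0.05 F [0.42 0.26 0.22] T [ 0.002 -0.04  -0.016] t 4.0
need [-0.03 -0.08  0.01]
```

Request:
carry_out --steps "-0.03 -0.08 0 0;0 0 0 0;0 0 0 0"

```text
time_s: 4.3
eef_pos: [0.5468, 0.2243, 0.0455]
eef_rot: [2.003, 2.42, 0.0]
contact_force: [0.7, 0.1, 0.9]
gripper_width: 0.0852
grasp_force: 0.0
```

```bash
python3 - <<'E'
from h import *
goto([.547,.2243,.045])
E
```

```text
pos [0.5468 0.2243 0.0455] yaw(tool x) 1.759 tilt [ 0.  0. -1.] j7 -0.048 F [0.69 0.14 0.95] T [-0.004  0.014  0.026] t 4.3
need [0.   0.   0.01]
```

Request:
carry_out --steps "0 0 0 0;0 0 0 0;0 0 0 0;0 0 0 0;0 0 0 0" --claw -1 --force 25

```text
time_s: 4.8
eef_pos: [0.547, 0.2244, 0.0455]
eef_rot: [2.003, 2.42, 0.001]
contact_force: [-1.4, 0.1, 4.8]
gripper_width: 0.0543
grasp_force: 26.4
```

```bash
python3 - <<'E'
from h import *
goto([.547,.2243,.045])
E
```

```text
pos [0.547  0.2244 0.0455] yaw(tool x) 1.759 tilt [ 0.  0. -1.] j7 -0.048 F [-1.4   0.11  4.8 ] T [-0.03   0.199  0.054] t 4.8
need [-0.   -0.    0.01]
```

Request:
carry_out --steps "0 0 -0.04 0;0 0 0 0;0 0 0 0"

```text
time_s: 5.1
eef_pos: [0.5469, 0.2243, 0.0472]
eef_rot: [2.003, 2.42, -0.0]
contact_force: [0.7, 0.8, -1.1]
gripper_width: 0.0541
grasp_force: 26.6
```

Request:
carry_out --steps "0 0 -0.06 0;0 0 0 0;0 0 0 0"

```text
time_s: 5.4
eef_pos: [0.546, 0.224, 0.0496]
eef_rot: [-2.003, -2.42, 0.003]
contact_force: [-0.5, 0.3, -8.0]
gripper_width: 0.054
grasp_force: 28.6
```

Request:
carry_out --steps "0 0 0.06 0;0 0 0 -1;0 0 0 -1;0 0 0 0;0 0 0 0"

```text
time_s: 5.9
eef_pos: [0.5472, 0.2243, 0.0476]
eef_rot: [1.756, 2.605, 0.001]
contact_force: [-0.1, -0.9, -1.2]
gripper_width: 0.054
grasp_force: 28.9
```

Request:
carry_out --steps "0 0 -0.06 0;0 0 0 0;0 0 0 0"

```text
time_s: 6.2
eef_pos: [0.5463, 0.2242, 0.0498]
eef_rot: [-1.752, -2.607, 0.002]
contact_force: [-0.1, -0.0, -6.7]
gripper_width: 0.0543
grasp_force: 28.6
```

Locked reads about −7 N and slack about −1 N, so the two are easy to tell apart. Continuing in 0.15 rad increments.

Request:
carry_out --steps "0 0 0.06 0;0 0 0 -0.75;0 0 0 -0.75;0 0 0 0;0 0 -0.06 0"

```text
time_s: 6.7
eef_pos: [0.547, 0.2243, 0.0503]
eef_rot: [-1.554, -2.73, -0.0]
contact_force: [0.3, -0.7, -0.4]
gripper_width: 0.0542
grasp_force: 28.9
```

Request:
carry_out --steps "0 0 0 0;0 0 0 0"

```text
time_s: 6.9
eef_pos: [0.5471, 0.2244, 0.0506]
eef_rot: [1.552, 2.731, 0.001]
contact_force: [-0.5, -0.6, -0.2]
gripper_width: 0.054
grasp_force: 28.9
```

Free at about 0.35 rad. I'll turn 0.1 more toward the middle of the window and lift gently.

Request:
carry_out --steps "0 0 0.06 0;0 0 0 -1;0 0 0 0;0 0 -0.06 0;0 0 -0.06 0"

```text
time_s: 7.4
eef_pos: [0.5469, 0.2243, 0.0534]
eef_rot: [-1.416, -2.804, 0.0]
contact_force: [-0.3, -0.5, -0.4]
gripper_width: 0.0541
grasp_force: 28.9
```

Request:
carry_out --steps "0 0 -0.06 0;0 0 0 0;0 0 0 0"

```text
time_s: 7.7
eef_pos: [0.5469, 0.2244, 0.0565]
eef_rot: [1.413, 2.806, 0.001]
contact_force: [0.1, -0.4, -0.7]
gripper_width: 0.0541
grasp_force: 28.9
```

Raised 11 mm with only the can's weight on the wrist. Continuing straight up.

Request:
carry_out --steps "0 0 -0.1 0;0 0 -0.1 0;0 0 -0.1 0;0 0 0 0"

```text
time_s: 8.1
eef_pos: [0.5475, 0.2246, 0.0723]
eef_rot: [1.412, 2.805, 0.002]
contact_force: [1.1, 0.3, -0.3]
gripper_width: 0.0542
grasp_force: 28.9
```

Request:
carry_out --steps "0 0 -0.2 0;0 0 -0.2 0;0 0 -0.2 0;0 0 0 0;0 0 0 0"

```text
time_s: 8.6
eef_pos: [0.5471, 0.2245, 0.1018]
eef_rot: [1.412, 2.806, 0.001]
contact_force: [0.5, -0.5, -1.1]
gripper_width: 0.0539
grasp_force: 28.9
```

Request:
carry_out --steps "0 0 -0.6 0;0 0 -0.6 0;0 0 -0.6 0;0 0 0 0;0 0 0 0"

```text
time_s: 9.1
eef_pos: [0.5468, 0.2244, 0.1913]
eef_rot: [1.412, 2.806, 0.001]
contact_force: [-0.8, 0.1, -1.5]
gripper_width: 0.0541
grasp_force: 29.0
```

```bash
python3 - <<'E'
from h import *
goto([.506,-.155,.18])
E
```

```text
pos [0.5468 0.2244 0.1913] yaw(tool x) 2.209 tilt [ 0.  0. -1.] j7 0.265 F [-0.75  0.15 -1.53] T [-0.008 -0.023 -0.013] t 9.1
need [-5.61 -5.18  0.22]
```

Request:
carry_out --steps "-0.56 -0.52 0 0;-0.56 -0.52 0 0;-0.56 -0.52 0 0;-0.56 -0.52 0 0;-0.56 -0.52 0 0"

```text
time_s: 9.6
eef_pos: [0.5245, 0.0329, 0.1896]
eef_rot: [-1.411, -2.804, 0.003]
contact_force: [1.0, -0.7, -1.2]
gripper_width: 0.0538
grasp_force: 28.9
```

Request:
carry_out --steps "-0.56 -0.52 0 0;-0.56 -0.52 0 0;-0.56 -0.52 0 0;-0.56 -0.52 0 0;-0.56 -0.52 0 0"

```text
time_s: 10.1
eef_pos: [0.5035, -0.1566, 0.1896]
eef_rot: [-1.411, -2.804, 0.001]
contact_force: [0.9, 0.4, -1.5]
gripper_width: 0.0538
grasp_force: 28.9
```

Request:
carry_out --steps "0 0 0 0;0 0 0 0;0 0 0 0"

```text
time_s: 10.4
eef_pos: [0.5045, -0.1541, 0.1902]
eef_rot: [-1.41, -2.805, 0.0]
contact_force: [0.9, 0.2, -0.8]
gripper_width: 0.054
grasp_force: 28.9
```

```bash
python3 - <<'E'
from h import *
goto([.506,-.155,.0365])
for n in("top","side"):
    p,d=imaging.read_camera(n);cv2.imwrite(f"pics/{n}1.png",p)
a=cv2.imread("pics/top1.png")[100:300,100:450];b=cv2.imread("pics/side1.png")[80:330,120:420]
h=300;cv2.imwrite("pics/c1.png",np.hstack([cv2.resize(a,(430,h)),cv2.resize(b,(360,h))]))
E
```

```text
pos [ 0.5045 -0.1541  0.1902] yaw(tool x) 2.21 tilt [-0.002  0.001 -1.   ] j7 0.982 F [ 0.93  0.16 -0.84] T [-0.016 -0.034  0.035] t 10.4
need [-0.04  0.02  3.07]
```

View pics/c1.png

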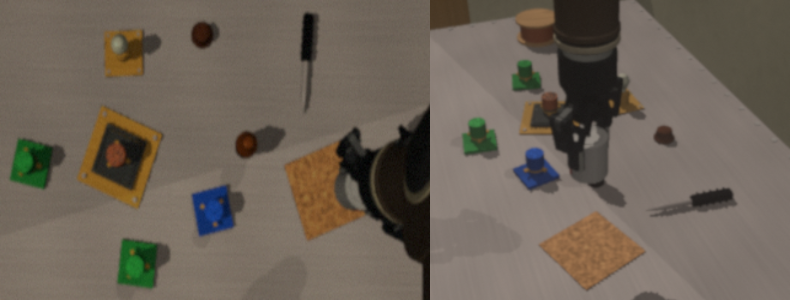

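The core sits in its nest (copper winding visible at about (117,153) in the left panel), and the can hangs upright in the fingers over the mat. Lowering now.

Request:
carry_out --steps "-0.04 0.02 0.7 0;0 0 0.7 0;0 0 0.6 0;0 0 0.5 0;0 0 0.2 0"

```text
time_s: 11.0
eef_pos: [0.5057, -0.1549, 0.054]
eef_rot: [-1.408, -2.804, 0.001]
contact_force: [0.6, 1.2, -1.2]
gripper_width: 0.0538
grasp_force: 28.9
```

Request:
carry_out --steps "0 0 0.1 0;0 0 0 0;0 0 0 0;0 0 0 0"

```text
time_s: 11.4
eef_pos: [0.5076, -0.1566, 0.0524]
eef_rot: [1.412, 2.804, 0.001]
contact_force: [-0.4, 0.5, -0.9]
gripper_width: 0.0541
grasp_force: 28.9
```

```bash
python3 - <<'E'
from h import *
goto([.506,-.155,.0365])
E
```

```text
pos [ 0.5076 -0.1566  0.0524] yaw(tool x) 2.209 tilt [ 0.002 -0.    -1.   ] j7 1.078 F [-0.39  0.5  -0.9 ] T [-0.01  -0.031 -0.002] t 11.4
need [ 0.04 -0.01  0.32]
```

Request:
carry_out --steps "0.03 0 0.15 0;0 0 0.1 0;0 0 0 0;0 0 0 0"

```text
time_s: 11.8
eef_pos: [0.5057, -0.1553, 0.0385]
eef_rot: [-1.413, -2.806, 0.0]
contact_force: [0.2, 0.5, -0.5]
gripper_width: 0.054
grasp_force: 28.9
```

Request:
carry_out --steps "0 0 0.03 0;0 0 0 0;0 0 0.03 0;0 0 0 0;0 0 0 0"

```text
time_s: 12.3
eef_pos: [0.5061, -0.1553, 0.0365]
eef_rot: [1.413, 2.806, 0.001]
contact_force: [-2.4, 0.6, 7.5]
gripper_width: 0.054
grasp_force: 29.5
```

It is resting on the mat with 7.5 N of contact. Releasing and rising.

Request:
carry_out --steps "0 0 0 0;0 0 0 0;0 0 0 0;0 0 0 0;0 0 0 0" --claw 1

```text
time_s: 12.8
eef_pos: [0.5059, -0.1553, 0.0357]
eef_rot: [-1.413, -2.806, 0.0]
contact_force: [-0.0, 0.5, 0.2]
gripper_width: 0.0855
grasp_force: 0.0
```

Request:
carry_out --steps "0 0 -0.2 0;0 0 -0.4 0;0 0 -0.7 0;0 0 -0.9 0;0 0 -0.9 0"

```text
time_s: 13.3
eef_pos: [0.5053, -0.1554, 0.1928]
eef_rot: [-1.413, -2.805, 0.001]
contact_force: [0.9, 0.1, 0.3]
gripper_width: 0.0852
grasp_force: 0.0
```

Request:
carry_out --steps "0 0 -0.5 0;0 0 0 0;0 0 0 0;0 0 0 0;0 0 0 0"

```text
time_s: 13.8
eef_pos: [0.5052, -0.1551, 0.2146]
eef_rot: [-1.412, -2.804, 0.001]
contact_force: [0.7, 0.7, -0.9]
gripper_width: 0.0854
grasp_force: 0.0
```

```bash
python3 - <<'E'
from h import *
goto([.506,-.155,.2])
c=imaging.camera_params("wrist");p,d=imaging.read_camera("wrist");cv2.imwrite("pics/w2.png",p);P=cloud(c,d)
m=(abs(P[...,2]-.065)<.006)&(np.hypot(P[...,0]-.506,P[...,1]+.155)<.05)
print(m.sum(),cv2.minEnclosingCircle(P[m][:,:2].astype(np.float32)),P[m].mean(0),P[m].std(0))
p,d=imaging.read_camera("side");cv2.imwrite("pics/side2.png",p)
E
```

```text
pos [ 0.5052 -0.1551  0.2146] yaw(tool x) 2.209 tilt [-0.002  0.    -1.   ] j7 0.972 F [ 0.68  0.67 -0.92] T [-0.025 -0.049 -0.019] t 13.8
need [-0.01  0.01  0.29]
2594 ((0.5046241283416748, -0.15578444302082062), 0.027522452175617218) [ 0.50381347 -0.15459375  0.06572798] [0.01363815 0.0137259  0.00114543]
```

View pics/side2.png

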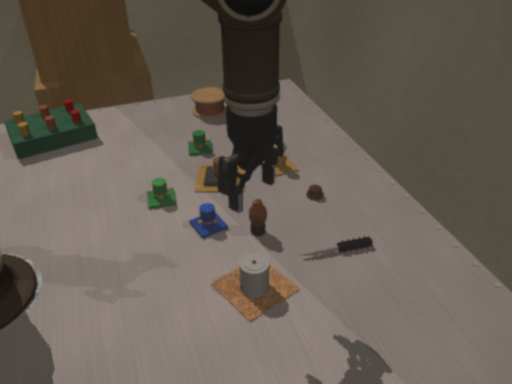

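The can stands upright in the middle of the mat at (255,277). Valve (258,217), knob and prod have not moved, and the gripper is well clear. Handing in.

```bash
python3 -c "from plant import order; print(order.sign_off())"
```

```text
the job is handed in; nothing more can be done
None
```

The can came free after about 0.35 rad of anticlockwise turn. It now stands upright about 2 mm from my measured centre of the cork mat, the core is in its nest, valve, knob and prod look unmoved, and the job is handed in (no verdict was returned).

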